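Hold a dressing flask down in the date coder

TASK

The dressing flask is to get its date code on the underside. Turn the red isolator handle on the grey date coder clockwise from off until it snaps home at on, then stand the amber flask upright in the coder's blue sprung ring and press it down until the ring is fully down at its stop. Finish while still gripping the flask and holding it down there; leave the two small sauce pots where they stand.

Things in the scene. Friction and masses are not known exactly. Their poses are not given: they have to be found in the camera images.
- flask_center (a point): Amber round flask, paper band, black stopper; loose, 120 mm tall, about 0.2 kg. Point on its axis half-way up, 60 mm above its flat base; z axis up. Round body 66 mm in diameter (widest 27 mm above the base), then a straight neck 28 mm in diameter from 62 to 108 mm above the base, stopper 26 mm in diameter above. Grip the neck, best 88 mm above the base (28 mm above this point).
- coder: Grey date coder, a fixed block 126 x 206 x 40 mm (x, y, height) on the table; origin at the centre of its underside, x axis across, y axis along its length. Blue ring cradle centred at its y = +50 mm, isolator handle centred at its y = -55 mm, both at its x = 0.
- ring_mouth (a point): Centre of the top of the blue ring: 76 mm outside, hole 54 mm, 12 mm thick, its top 87 mm above the table when up; moves down with the ring. The flask's round body sits in the hole, its base then 9 mm below the ring's top; below the ring it is free down to 44 mm above the table. Three guide pins stand 3 mm proud of the ring, 41 mm from its axis.
- cradle_ring (a joint): How far the ring is pressed down, in m: 0 up, 0.022 fully down at its stop. Springs carry it: about 4 N to start it moving (so the flask's weight alone does not sink it) and 15 N at the stop.
- isolator_handle (a joint): Isolator handle, rad, about a vertical axis: 0 = off, 1.22 (70 degrees clockwise seen from above) = on, with stops at both. It snaps to the nearer end from either side of the middle, and needs about 0.1 N m.
- handle_grip (a point): Centre of the red bar grip of the isolator, on the turning axis, 68 mm above the table. Bar 58 mm long, 14 mm thick, its top 80 mm above the table, on a round foot whose top is 52 mm above the table. The point turns with the handle: the bar runs 0.61 rad (35 degrees) counter-clockwise from the point's x axis. At off the point's axes are parallel to the coder's.
- garnish_pot: Small steel sauce pot with green garnish, 70 mm in diameter, 36 mm high, loose on the table; origin at the centre of its underside. Leave it alone.
- empty_pot: Small empty steel sauce pot, 62 mm in diameter, 30 mm high, loose on the table; origin at the centre of its underside. Leave it alone.
- label_cabinet: Fixed wooden drawer cabinet between the flask and the coder, 217 mm wide along world y, its top 169 mm above the table; it covers world x 0.28 to 0.55 m and y 0.047 to 0.263 m. Carry the flask well over it.
Things that resemble listed ones, but are neither listed nor needed, are in the scene too. Leave any pink look-alike of the part that bears flask_center alone.

How it is judged:
By the outcome, as a careful person would: the job done as asked, in the order asked, and still so for the second after the job is handed in, while the arm keeps its last pose, push and grip.
It also fails if it takes over 64 s, if anything falls off the work surface, if the arm or the gripper's body presses on something with over 40 N, if the wrist force passes 120 N, or if a joint passes its speed limit or range.

ROBOT

A 6-joint arm with a two-finger parallel gripper is mounted at the origin on the work surface; the furniture and walls round the work are solid. World frame = base frame: x ahead of the robot, y to its left, z up, the work surface at z = 0. Lengths are in mm, angles in rad, forces in N, time in s.
With the tool pointing down it reaches from about 350 to 975 mm from the base axis. Payload 7.1 kg.
Tool frame: the origin (TCP) lies on the front face of the gripper's body, between the roots of the fingers; the fingertips stand 80 mm ahead of it and the grasp point (between the pads) lies 61 mm ahead of it (env.tips_ahead is the distance from the TCP to the fingertips, in mm); z points along the fingers, y is the line along which they close (so a half turn about z gives the same grasp; the last joint's range is limited). The gripper opens to 88 mm and grips with 3 to 60 N. Pads are 20 mm wide; open, the fingers measure 115 mm over their backs; the gripper's body (75 mm by 178 mm) begins 61 mm behind the grasp point.
Start: joints at [-1.203, 0.423, 1.63, -0, 1.089, -0.019], TCP at [235.783, -578.802, 302.675] pointing down, gripper open.
Joint ranges: [-3, 3], [-0.9, 2.11], [0.09, 2.58], [-1.31, 4.45], [0.11, 2.69], [-2.54, 2.54]. Speed limits (rad/s): [2.39, 2.39, 3.01, 3.14, 3.14, 3.14].

INTERFACE

Orientations are given as a unit quaternion [x, y, z, w].
In Python, from station import env, set_gripper, viewer, workorder gives the robot as it stands. Calls block until the motion is done:
- env.reach(position, orientation): joint-space move of the TCP to a pose.
- env.move_l(position, rot=None, rate=150, f_stop=None): straight line of the TCP; rot=None keeps the orientation; rate is the mean speed in mm/s. With f_stop (N) it stops when the force on the tool has changed by that much, and returns True; else False.
- env.move_joints(angles): joint-space move.
- set_gripper(opening): finger opening in mm; the grip force is fixed at half the most; returns when the fingers have stopped.
- env.hold(seconds).
- env.ik(position, orientation): joint angles nearest the present ones, or None.
- env.read_state(): the state.
- viewer.camera(name): name is "scene" or "top" or "wrist"; returns the picture (420x560x3 uint8, blue, green, red); there is no depth.
- viewer.camera_params(name): a dict with "fx", "fy", "cx", "cy" (pixels), "pose" (4x4, takes a point from camera to world coordinates); the wrist camera has in their place "tool_from_camera" (4x4, takes a point from camera to tool coordinates, whose origin is the TCP and whose axes are the flange's). Camera axes: x right, y up, looking along -z (the intrinsics and any distortion apply to the point x, -y, -z); pixel columns grow to the right and rows downward; lengths in mm; the calibration is good to about 2 mm. The wrist camera is an equidistant fisheye: a pixel r from the principal point sees the ray r / f radians off the axis. A picture is of the moment at which its call begins: read the wrist's pose just before it. camera_params takes no time and is no camera call.
A pose or a line that the arm cannot do raises env.IKError and nothing moves.
- workorder.sign_off(): hands the job in; it is judged then, once.
The state is a dict: "time_s": time; "qpos": joint angles; "dq": joint speeds; "tau": joint torques, N m; "tool_pos": TCP position; "orientation": TCP orientation; "force": force on the tool from outside, world axes, zero at the start; "wrist_torque": the same for the moment, N m; "width": finger opening in mm; "grip_force": force on a finger pad.
Only numpy, scipy, OpenCV 4.12 (cv2) and the standard library are available. Lean on these libraries where they do the work, as an engineer would, in place of code of your own. Each camera call takes 0.05 s, during which the arm holds its last target. There are 200 camera calls.

## Working session

There is one attempt and no reset: what is moved stays moved. The work goes in short steps, each a Python script; the robot and the scene stay as the last script left them, time stands still between calls to the robot, and variables do not carry over. Pictures are saved under pics/ and viewed, at most 10 in all, crops included, and the job is handed in when it is done.

```bash
mkdir -p pics; ls; python3 - <<'E'
from station import env,set_gripper,viewer,workorder
import cv2,numpy as np
np.set_printoptions(precision=4,suppress=True)
for n in ("scene","top"):
    cv2.imwrite(f"pics/{n}0.png",viewer.camera(n)); print(n,viewer.camera_params(n))
print(viewer.camera_params("wrist")); print(env.read_state())
E
```

```text
pics
scene {'fx': 491.3301754614387, 'fy': 491.3301754614387, 'cx': 271.30326033408136, 'cy': 208.28262033980332, 'pose': array([[  -0.6977,    0.4034,   -0.5921, -204.9307],
       [  -0.7161,   -0.4173,    0.5596,  785.7372],
       [  -0.0213,    0.8144,    0.5799,  756.7073],
       [   0.    ,    0.    ,    0.    ,    1.    ]])}
top {'fx': 458.29312989100504, 'fy': 458.29312989100504, 'cx': 275.6775647607247, 'cy': 215.02815199899558, 'pose': array([[  -0.0144,    0.9878,   -0.155 ,  327.1831],
       [  -0.9999,   -0.0131,    0.0095,  125.9023],
       [   0.0073,    0.1551,    0.9879, 1230.2876],
       [   0.    ,    0.    ,    0.    ,    1.    ]])}
{'fx': 325.19226210127806, 'fy': 325.19226210127806, 'cx': 276.52050364258093, 'cy': 210.1659574977036, 'tool_from_camera': array([[ -0.0011,   0.9689,   0.2473,  67.6176],
       [  1.    ,   0.0012,  -0.0002,  -0.0023],
       [ -0.0004,   0.2473,  -0.9689, -80.1687],
       [  0.    ,   0.    ,   0.    ,   1.    ]])}
{'time_s': 0.1, 'qpos': array([-1.203 ,  0.4237,  1.6306,  0.    ,  1.0886, -0.019 ]), 'dq': array([-0.0003, -0.0006, -0.0017, -0.0018,  0.0002,  0.0018]), 'tau': array([  0.0009, -54.5618, -27.4326,   0.0646,   0.0188,  -0.    ]), 'tool_pos': array([ 235.6581, -578.446 ,  301.9954]), 'orientation': array([ 0.9814,  0.1922, -0.0001, -0.0007]), 'force': array([ 0.7027,  0.1383, -0.4622]), 'wrist_torque': array([ 0.0245,  0.0196, -0.0366]), 'grip_force': 0.0, 'width': 87.70990178302434}
```

View pics/scene0.png

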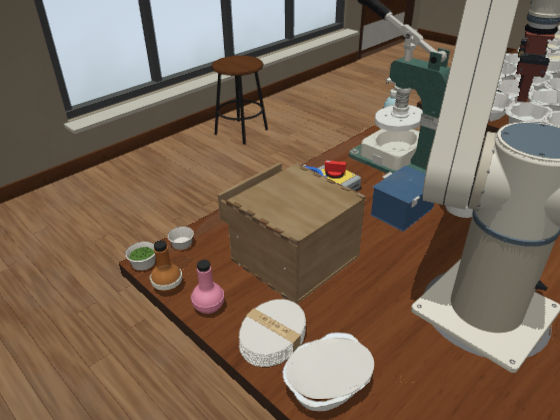

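View pics/top0.png

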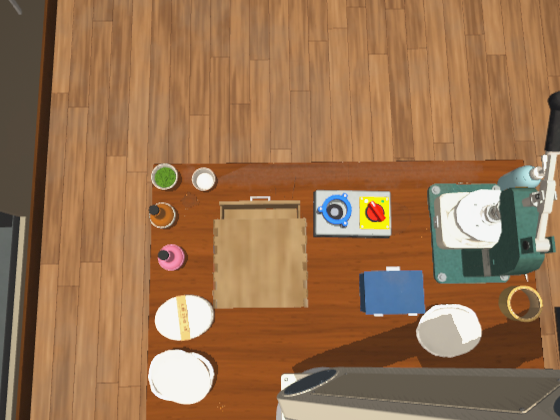

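Scene view: amber flask at about (165,272) with its stopper at (160,245), and a pink look-alike at (207,290). Top view: amber stopper (155,210), ring (336,211), red handle (375,212), garnish pot (164,177), empty pot (204,180).

```bash
cat > h.py <<'E'
from station import env,set_gripper,viewer,workorder
import cv2,numpy as np
from scipy.spatial.transform import Rotation as R
np.set_printoptions(precision=4,suppress=True)
def down(yaw):  # tool z down; tool x axis at world angle yaw
    return (R.from_euler('z',yaw)*R.from_euler('x',np.pi)).as_quat()
def ray(n,u,v,st=None):
    p=viewer.camera_params(n); a,b=(u-p['cx'])/p['fx'],(v-p['cy'])/p['fy']
    if n=='wrist':
        r=np.hypot(a,b); s=np.sin(r)/r if r>1e-9 else 1; d=np.array([a*s,-b*s,-np.cos(r)])
        T=np.eye(4);T[:3,:3]=R.from_quat(st['orientation']).as_matrix();T[:3,3]=st['tool_pos']; T=T@p['tool_from_camera']
    else: d=np.array([a,-b,-1]);T=p['pose']
    return T[:3,3],T[:3,:3]@d
def at(n,u,v,z,st=None):
    o,d=ray(n,u,v,st); return (o+d*(z-o[2])/d[2])
def snap(n,f):
    st=env.read_state(); im=viewer.camera(n); cv2.imwrite(f,im); return st,im
E
python3 - <<'E'
from h import *
for n,u,v,z in [("top",154.5,210.5,120),("scene",160.5,244,120),("top",336,211,87),("top",375,212,75),("top",315.5,192,40),("top",390,192,40),("top",391,235,40),("top",315,236,40),("top",164,177,36),("top",204,180,30)]:
    print(n,u,v,at(n,u,v,z))
c=at("top",355,212,60)
im=cv2.imread("pics/top0.png")
cv2.imwrite("pics/crop1.png",np.hstack([cv2.resize(im[165:275,145:225],None,fx=5,fy=5,interpolation=2),cv2.resize(im[185:240,310:395],(400,550)[::1],interpolation=2)])[:550])
for yaw in np.arange(-3,3.2,.5):
    q=env.ik([c[0]-70,c[1],330],down(yaw)); print(yaw,q, env.ik([530,380,300],down(yaw)))
E
```

```text
top 154.5 210.5 [516.5465 412.1278 120.    ]
scene 160.5 244 [517.8471 416.6217 120.    ]
top 336 211 [514.8414 -37.894   87.    ]
top 375 212 [ 512.8999 -139.3986   75.    ]
top 315.5 192 [574.3258   8.0029  40.    ]
top 390 192 [ 571.775  -189.9095   40.    ]
top 391 235 [ 457.0352 -186.4267   40.    ]
top 315 236 [457.1142  12.5817  40.    ]
top 164 177 [621.1879 410.8909  36.    ]
top 204 180 [613.0629 305.1221  30.    ]
-3.0 [-0.2273  0.1334  1.9644  0.      1.0438 -1.9397] [ 0.6038  0.4656  1.5682  0.      1.1078 -1.1086]
-2.5 [-0.2273  0.1334  1.9644  0.      1.0438 -2.4397] [ 0.6038  0.4656  1.5682  0.      1.1078 -1.6086]
-2.0 None [ 0.6038  0.4656  1.5682  0.      1.1078 -2.1086]
-1.5 None None
-1.0 [-0.2273  0.1334  1.9644 -0.      1.0438  2.3435] None
-0.5 [-0.2273  0.1334  1.9644 -0.      1.0438  1.8435] None
0.0 [-0.2273  0.1334  1.9644 -0.      1.0438  1.3435] [ 0.6038  0.4656  1.5682 -0.      1.1078  2.1746]
0.5 [-0.2273  0.1334  1.9644 -0.      1.0438  0.8435] [ 0.6038  0.4656  1.5682 -0.      1.1078  1.6746]
1.0 [-0.2273  0.1334  1.9644 -0.      1.0438  0.3435] [ 0.6038  0.4656  1.5682 -0.      1.1078  1.1746]
1.5 [-0.2273  0.1334  1.9644 -0.      1.0438 -0.1565] [ 0.6038  0.4656  1.5682 -0.      1.1078  0.6746]
2.0 [-0.2273  0.1334  1.9644  0.      1.0438 -0.6565] [ 0.6038  0.4656  1.5682 -0.      1.1078  0.1746]
2.5 [-0.2273  0.1334  1.9644  0.      1.0438 -1.1565] [ 0.6038  0.4656  1.5682  0.      1.1078 -0.3254]
3.0 [-0.2273  0.1334  1.9644  0.      1.0438 -1.6565] [ 0.6038  0.4656  1.5682  0.      1.1078 -0.8254]
```

View pics/crop1.png

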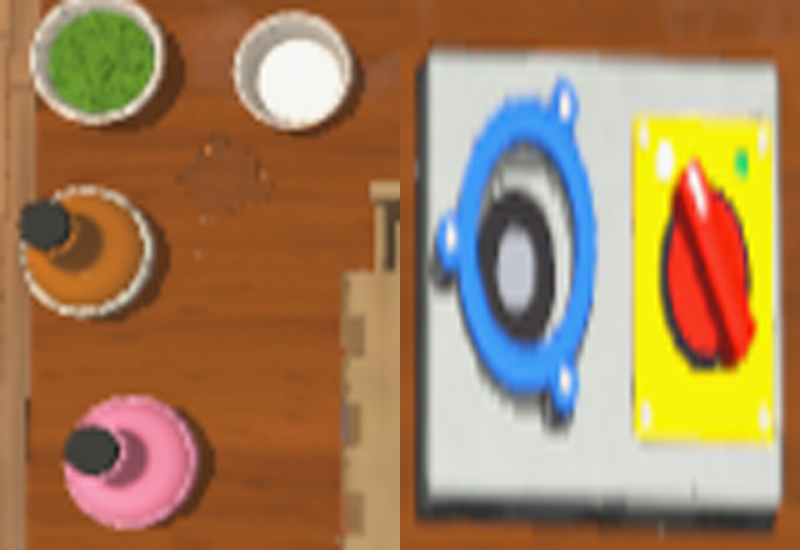

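Crop: the amber flask has a clear rim at its base and neighbours at a safe distance. The ring is up and the handle bar runs up-left to down-right, which is off. Next I retract away from the press, swing round and look at the coder from above.

```bash
python3 - <<'E'
from h import *
q=env.read_state()['orientation']
env.move_l([160,-390,450],rate=300)
env.reach([385,-108,450],down(0.61))
env.move_l([515,-120,320],rate=250)
env.hold(.3)
st,im=snap("wrist","pics/w1.png"); print(st['time_s'],st['tool_pos'],st['orientation'],st['force'],st['qpos'])
np.save("st1.npy",st,allow_pickle=True)
E
```

```text
3.6167 [ 514.8195 -120.0224  320.9741] [0.9539 0.3002 0.0007 0.0004] [-0.6572  0.1704  0.0639] [-0.2516  0.2589  1.8265  0.      1.0546  0.7094]
```

View pics/w1.png

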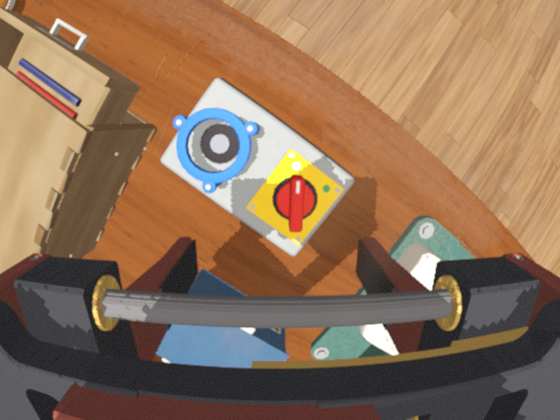

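Wrist view: ring centred at about (214,146), red bar (295,203) nearly vertical in the picture, coder corners near (218,78), (353,179), (297,256) and (162,158).

```bash
python3 - <<'E'
from h import *
st=np.load("st1.npy",allow_pickle=True).item(); im=cv2.imread("pics/w1.png"); hsv=cv2.cvtColor(im,cv2.COLOR_BGR2HSV)
C=np.array([at("wrist",u,v,40,st)[:2] for u,v in [(218,78),(353,179),(297,256),(162,158)]]); print(C,C.mean(0))
for a,b in((0,1),(3,2),(0,3),(1,2)):
    d=C[a]-C[b]; print(np.linalg.norm(d),np.degrees(np.arctan2(d[1],d[0])))
m=cv2.inRange(hsv,(100,150,120),(118,255,255)); m[:,:150]=0;m[:,290:]=0;m[210:]=0
pts=np.argwhere(m>0)[:,::-1]
W=np.array([at("wrist",u,v,87,st)[:2] for u,v in pts])
c,r=cv2.minEnclosingCircle(W.astype(np.float32)); print("ring hull",c,r)
g=np.median(W,0); rr=np.hypot(*(W-g).T)
from scipy.optimize import least_squares
# inner+outer: centroid of annulus pixels within 40mm
for _ in range(10):
    k=np.hypot(*(W-g).T)<38.5; g=W[k].mean(0)
print("ring centroid",g, np.percentile(np.hypot(*(W[k]-g).T),[1,50,99]))
for u,v in [(178,122),(252,128),(209,187)]: print("pin",at("wrist",u,v,90,st))
P=[at("wrist",u,v,90,st)[:2] for u,v in [(178,122),(252,128),(209,187)]]
r=cv2.inRange(hsv,(0,170,60),(8,255,255))|cv2.inRange(hsv,(172,170,60),(180,255,255)); r[:150]=0;r[250:]=0;r[:,:260]=0;r[:,335:]=0
x,y,w,h=cv2.boundingRect(r); print("red",x,y,w,h)
cv2.imwrite("pics/crop2.png",cv2.resize(im[135:265,230:370],None,fx=4.5,fy=4.5,interpolation=2))
E
```

```text
[[ 581.8807    4.9325]
 [ 575.337  -185.0796]
 [ 462.7215 -186.909 ]
 [ 470.5723    9.9359]] [522.6279 -89.2801]
190.1247853427106 88.02758441750174
197.00136956378014 87.71607323936126
111.42082820438266 -2.5737640233690935
112.63030421343383 0.9306290421658455
ring hull (523.40966796875, -38.700904846191406) 46.83454132080078
ring centroid [501.5015 -43.1582] [ 5.8384 22.1828 38.2051]
pin [523.4171   2.4188  90.    ]
pin [558.2437 -61.9315  90.    ]
pin [486.8737 -58.9534  90.    ]
red 277 176 37 56
```

View pics/crop2.png

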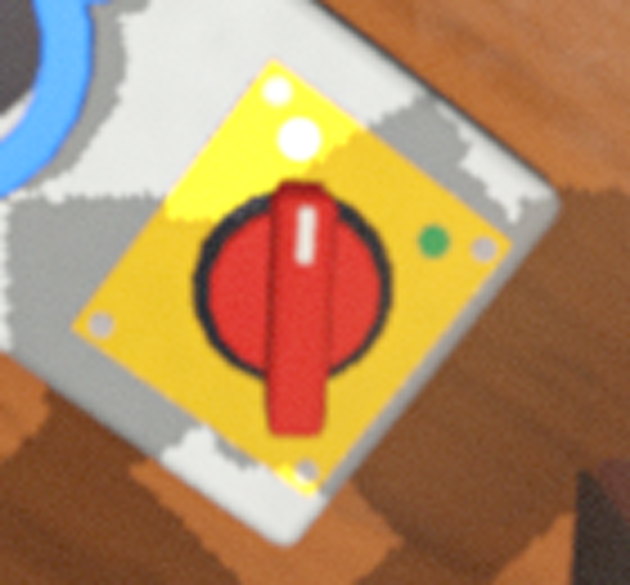

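The wrist view puts the coder 7 mm further out in x than the top view does, so I'll check with the handle in all three cameras and then look from closer.

```bash
python3 - <<'E'
from h import *
st=np.load("st1.npy",allow_pickle=True).item()
for n,a,b in [("wrist",(297.3,177.2),(296,231)),("top",(371.6,201.5),(381.2,221))]:
    A,B=at(n,*a,80,st),at(n,*b,80,st); d=A-B; print(n,A,B,(A+B)/2,np.linalg.norm(d),np.degrees(np.arctan2(d[1],d[0])))
print(at("scene",336,163,80), at("scene",336,170,68))
env.move_l([519,-141,215],rate=200); env.hold(.3)
st,im=snap("wrist","pics/w2.png"); print(st['time_s'],st['tool_pos'],st['force'])
np.save("st2.npy",st,allow_pickle=True)
E
```

```text
wrist [ 543.2087 -126.0745   80.    ] [ 496.7402 -157.8482   80.    ] [ 519.9744 -141.9613   80.    ] 56.292886093369255 34.36310212970802
top [ 539.3973 -130.8525   80.    ] [ 488.7372 -152.9084   80.    ] [ 514.0672 -141.8804   80.    ] 55.25310152934521 23.526867089381945
[ 511.3243 -137.0295   80.    ] [ 500.1181 -124.5269   68.    ]
4.65 [ 519.4303 -140.9629  216.0083] [-0.2259  0.7222 -0.2531]
```

View pics/w2.png

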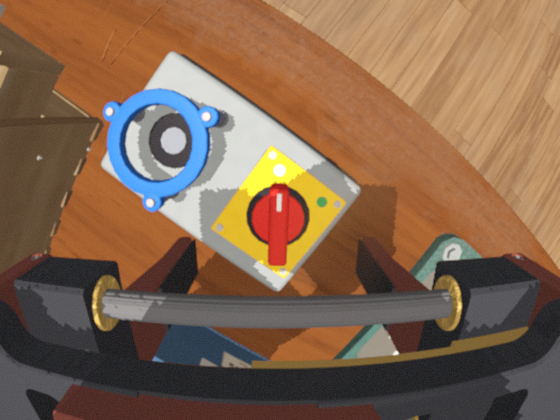

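Closer view: the bar runs from (278,184) to (278,266), midway between the fingers. Ring pins at (110,112), (209,117) and (152,203).

```bash
python3 - <<'E'
from h import *
st=np.load("st2.npy",allow_pickle=True).item()
A,B=at("wrist",278.5,184,80,st),at("wrist",277.5,266,80,st); d=A-B
print((A+B)/2,np.linalg.norm(d),np.degrees(np.arctan2(d[1],d[0])))
P=np.array([at("wrist",u,v,90,st)[:2] for u,v in [(110,112),(209,117),(152,203)]])
print(P,P.mean(0),[np.linalg.norm(p-P.mean(0)) for p in P])
C=np.array([at("wrist",u,v,40,st)[:2] for u,v in [(172,53),(359,190),(280,290),(102,168)]]); print(C,C.mean(0))
E
```

```text
[ 520.8186 -141.5861   80.    ] 59.95589819338542 34.305166214764505
[[523.6715   0.5005]
 [557.5053 -62.4722]
 [487.428  -59.7725]] [522.8683 -40.5814] [np.float64(41.089768610481904), np.float64(40.97474839927645), np.float64(40.30272592739864)]
[[ 580.6464    4.0385]
 [ 574.2242 -185.5718]
 [ 463.4988 -184.186 ]
 [ 465.5871    7.0033]] [520.9892 -89.679 ]
```

```bash
python3 - <<'E'
from h import *
def p(t):
    s=env.read_state(); print(t,s['time_s'],s['tool_pos'],s['force'],s['wrist_torque'],s['width'],s['qpos'][5])
env.move_l([520.3,-142.8,200],rot=down(np.radians(34)),rate=150)
print(env.move_l([520.3,-142.8,137.5],rate=80,f_stop=10)); p("down")
set_gripper(10); p("grip")
q=np.array(env.read_state()['qpos']); q0=q.copy()
for f in (.3,.6,.9,1.15,1.24):
    q=q0.copy(); q[5]+=f; env.move_joints(q); p(f)
set_gripper(40); p("open")
E
```

```text
False
down 5.8833 [ 520.5937 -142.8846  137.7671] [ 0.1475 -0.9364 -0.6216] [ 0.0182 -0.0171  0.0141] 88.11992301380072 0.68747524746471
grip 7.0083 [ 519.8898 -142.3048  137.4642] [-1.8416  4.3788  3.9968] [ 0.7889  0.2272 -0.2122] 14.367313620015507 0.6878243065435568
0.3 7.4 [ 520.0852 -142.6632  137.4873] [ 0.3095 -1.6937 -1.1835] [-0.4379  0.0185  0.0398] 13.719279304146411 0.9838526587586738
0.6 7.7917 [ 520.1507 -143.1533  137.4846] [-1.0293 -5.6555 -1.5242] [-0.9763  0.0713  0.0107] 13.639723822343491 1.284810477504223
0.9 8.1833 [ 520.0447 -143.6294  137.4725] [-1.6075 -8.9313 -1.7059] [-1.4716  0.1938 -0.0868] 14.059854650979549 1.5848753344405186
1.15 8.5333 [ 519.8928 -144.013   137.4923] [ -2.5062 -11.3591  -0.6402] [-1.9022  0.3952 -0.0716] 13.96999603270197 1.834975168154383
1.24 8.7833 [ 519.8139 -144.1098  137.5086] [ -3.2321 -12.6374  -1.2501] [-1.9827  0.4845  0.1062] 13.579960348510285 1.9247017094700116
open 9.3917 [ 519.9316 -142.1523  137.454 ] [-0.2815  0.1668 -1.2136] [0.0887 0.0078 0.0136] 39.98691644800881 1.9275851821842525
```

```bash
python3 - <<'E'
from h import *
env.move_l([520,-142.5,230],rate=150); set_gripper(88)
s1,a=snap("wrist","pics/w3.png")
env.move_l([480,-100,430],rate=300)
env.reach([470,380,430],down(1.0))
env.move_l([517,414,270],rate=250); env.hold(.3)
s2,b=snap("wrist","pics/w4.png"); np.save("st4.npy",s2,allow_pickle=True); print(s2['time_s'],s2['tool_pos'])
cv2.imwrite("pics/m34.png",np.hstack([cv2.resize(a[0:330],None,fx=.5,fy=.5),b[0:330]])[:, :] if 0 else np.hstack([a[20:320,80:440],b[20:320,80:520]]))
E
```

```text
14.8083 [517.1238 414.1565 271.3926]
```

View pics/m34.png

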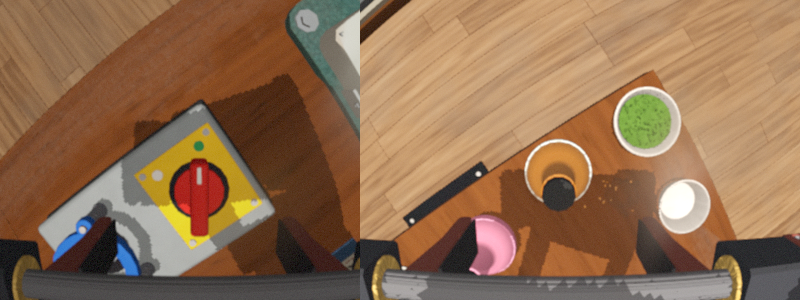

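Left: the bar now points at the green lamp, so the handle is on. Right: amber stopper at full-frame pixel (279,213), with the band circle around (279,190).

```bash
python3 - <<'E'
from h import *
st=np.load("st4.npy",allow_pickle=True).item()
im=cv2.imread("pics/w4.png")
m=(im[170:240,250:310].max(2)<75).astype(np.uint8)
n,l,s,c=cv2.connectedComponentsWithStats(m); k=1+np.argmax(s[1:,4]); print(s[k],c[k]+[250,170])
u=s[k,0]+s[k,2]/2+250
for z in(120,): print("stop top",at("wrist",u,s[k,1]+170+s[k,2]/2,z,st),"from bottom edge",at("wrist",u,s[k,1]+170+s[k,3]-s[k,2]/2,z,st))
print("body",at("wrist",558-360+80,170+20,27,st))
for U,V in((80+687-360,207+20),(80+648-360,122+20)): print("pot",at("wrist",U,V,33,st))
E
```

```text
[ 13  28  32  33 805] [277.9851 214.2286]
stop top [522.0502 417.84   120.    ] from bottom edge [521.6382 417.1971 120.    ]
body [522.1394 418.3318  27.    ]
pot [619.1663 310.093   33.    ]
pot [625.1869 412.2635  33.    ]
```

```bash
python3 - <<'E'
from h import *
def p(t):
    s=env.read_state(); print(t,s['time_s'],s['tool_pos'],s['force'],s['wrist_torque'],s['width'],s['grip_force'])
env.move_l([522,417.8,200],rate=150)
print(env.move_l([522,417.8,149],rate=80,f_stop=8)); p("down")
set_gripper(20); p("grip")
env.move_l([522,417.8,200],rate=80); env.hold(.2); p("lift")
env.move_l([500,390,430],rate=200)
env.reach([505,-25,430],down(1.0)); p("over")
env.move_l([522.8,-40,330],rate=150); env.hold(.3); p("hover")
s,im=snap("wrist","pics/w5.png"); snap("scene","pics/s5.png"); np.save("st5.npy",s,allow_pickle=True)
E
```

```text
False
down 16.2583 [522.1536 417.9196 148.9968] [-0.0985  0.0611 -0.3458] [ 0.0225 -0.0575  0.0386] 87.85135256587607 0.0
grip 17.2083 [521.9591 417.791  148.931 ] [ 0.5514  0.2839 -0.2654] [ 0.0021 -0.0631 -0.0436] 27.51807845479313 29.986281394958496
lift 18.2 [521.7214 417.5966 199.284 ] [ 0.8179  0.493  -2.7968] [-0.0352 -0.036   0.0276] 27.615026492953458 29.983760118484497
over 21.05 [505.3244 -24.3222 429.9787] [ 0.4511  0.2422 -1.96  ] [-0.0194 -0.0435  0.0106] 27.783292999726285 29.983757436275482
hover 22.1833 [522.9598 -39.9502 330.7073] [-0.742   0.3123 -1.9555] [-0.0362 -0.0865  0.0224] 27.84497806687262 29.983698427677155
```

View pics/w5.png

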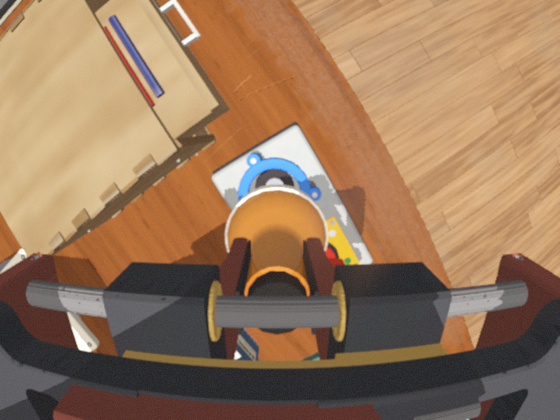

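The flask is held upright. Ring pins show at (253,159) and (315,194). I'll lower it until contact.

```bash
python3 - <<'E'
from h import *
def p(t):
    s=env.read_state(); print(t,s['time_s'],s['tool_pos'],s['force'],s['wrist_torque'],s['width'])
st=np.load("st5.npy",allow_pickle=True).item()
for u,v in((253,159),(315,194)): print(at("wrist",u,v,90,st))
env.move_l([522.8,-40,245],rate=100); env.hold(.2); p("above")
print(env.move_l([522.8,-40,220],rate=25,f_stop=3.5)); p("contact")
snap("wrist","pics/w6.png")
E
```

```text
[524.3927   4.2037  90.    ]
[557.5448 -59.1672  90.    ]
above 23.4833 [523.115  -40.0128 245.6259] [ 0.3324 -0.3458 -3.1216] [ 0.0239 -0.0634  0.0445] 27.759187521723163
True
contact 24.175 [522.4793 -39.6043 227.2752] [1.4979 2.1345 1.803 ] [ 0.3279 -0.2079  0.0447] 27.706111365979122
```

View pics/w6.png

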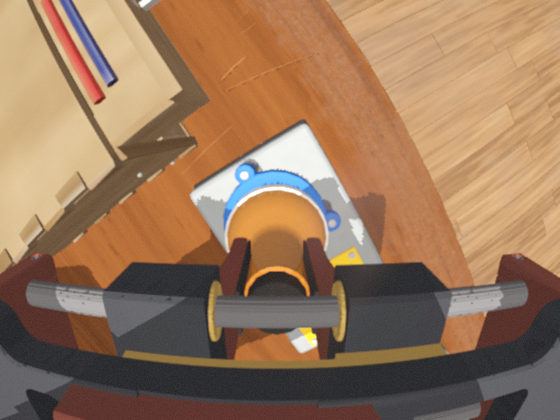

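Contact came at 227.3 mm, where seating was predicted, and the body sits in the ring. Next I press down, with a slight shift in the direction of the side force.

```bash
python3 - <<'E'
from h import *
def p(t):
    s=env.read_state(); print(t,s['time_s'],s['tool_pos'],s['force'],s['wrist_torque'],s['width'])
env.move_l([523.2,-39,224],rate=20); p("seat")
for z in (218,212,208,206):
    env.move_l([523.2,-39,z],rate=20); p(z)
for z in (205,204,203,202):
    h=env.move_l([523.2,-39,z],rate=10,f_stop=12); p(z)
    if env.read_state()['force'][2]>22: break
env.hold(.5); p("end")
snap("wrist","pics/w7.png"); snap("top","pics/t7.png")
E
```

```text
seat 24.5583 [523.0722 -38.7889 223.8676] [-1.036   3.5507  1.9162] [0.5844 0.1795 0.0128] 27.714585451322918
218 25.0083 [523.1424 -38.8798 217.9482] [-1.1292  4.3307  5.3279] [ 0.8463  0.3529 -0.0192] 27.732143411528543
212 25.4583 [523.2238 -38.836  212.2275] [-2.0495  4.0896  8.3976] [ 0.7573  0.4798 -0.0281] 27.871419942162092
208 25.8083 [523.2674 -38.7733 208.3919] [-3.1351  5.0402 10.3987] [ 0.9532  0.5693 -0.0402] 27.533120425476607
206 26.0583 [523.2704 -38.7189 206.4734] [-2.2971  5.9807  9.6265] [ 1.0598  0.6082 -0.0764] 27.709446957940862
205 26.3083 [523.2786 -38.7142 205.554 ] [-2.6125  5.4814 11.403 ] [ 1.0461  0.6666 -0.0499] 27.592075495442913
204 26.5583 [523.2874 -38.521  204.8859] [-4.2267  6.4334 14.4988] [ 1.2881  0.8776 -0.0101] 27.817119687033426
203 26.8083 [523.3812 -38.3765 204.5562] [-5.8429  8.6178 21.6383] [ 1.4682  1.2459 -0.0825] 27.479034441637793
202 27.0583 [523.4586 -38.2538 204.2659] [-8.1156  9.0316 29.5864] [ 1.6699  1.7158 -0.1099] 27.584520841016513
end 27.5583 [523.4144 -38.2271 204.2406] [-7.7366  9.7353 28.9033] [ 1.6374  1.7286 -0.1422] 27.42323530982567
```

The force climbed steeply from about 205 mm, which is where the stop should be. I'll relieve the side load and check.

```bash
python3 - <<'E'
from h import *
def p(t):
    s=env.read_state(); print(t,s['time_s'],s['tool_pos'],s['force'],s['wrist_torque'],s['width'],s['grip_force'])
env.move_l([522.4,-37.5,202.6],rate=10); env.hold(.5); p("end")
s,a=snap("wrist","pics/w8.png"); _,t=snap("top","pics/t8.png")
cv2.imwrite("pics/m8.png",np.hstack([a[60:360,100:460],cv2.resize(t[160:260,290:415],(375,300),interpolation=2)]))
E
```

```text
end 28.4917 [523.0108 -37.4598 204.1381] [-4.3987  4.382  19.2116] [ 0.7643  0.9021 -0.0996] 27.538712018209065 30.01208245754242
```

View pics/m8.png

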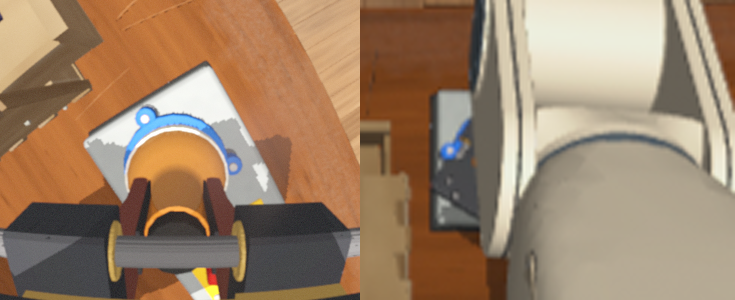

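Seated flush in the ring at 19 N measured, plus the flask's weight, which is well above the 15 N needed at the stop. I'm handing in.

```bash
python3 -c "
from h import *
s=env.read_state();print(s['time_s'],s['force'],s['tool_pos']);print(workorder.sign_off())"
```

```text
28.5917 [-4.7113  3.8049 19.3706] [523.0022 -37.4635 204.1443]
the job is handed in; nothing more can be done
None
```

I handed in the job at 28.6 s: the isolator is on, and the amber flask is still gripped and pressed down in the ring with about 19 N; from the force and height readings, the ring is at its stop.

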